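# Start the holding timer beside the tub

### The job

Start the holding time for the tub: carry the timer by its case, never by its dial, and without dropping it stand it upright within the four white corner marks on the slate, lined up with them (either way round). Let go of it there, then turn its stiff dial clockwise until the white pointer meets the red mark, pressing down so that the light timer does not spin on the slate. Then press the yellow key fully down and let it up, and after it the green key, leaving the timer within its marks, the dial on the mark, and the tub, tomato, lemon and steel cup where they are.

Things in the scene. Friction and masses are not known exactly. Their poses are not given: they have to be found in the camera images.
- timer_centre (a point): Centre, half-way up, of the white timer's case: a loose box 150 mm along its x, 58 mm along its y (the width to grip it by), 32 mm from the underside of its four small feet to the flat grey face on top; about 0.2 kg. 16 mm above what it stands on; z up. On the face's centre line: the dial 40 mm towards -x, the yellow key 18 mm and the green key 50 mm towards +x.
- stand_place (a point): The place for the timer: centre of the four white corner marks (a frame 162 x 72 mm) on the top face of the black slate (172 x 302 x 12 mm, fixed; top 12 mm above the worktop). x runs along the frame's long side, along which the timer's length belongs, either way round; z up. The tub stands on the slate's other half, its centre 155 mm towards +y.
- dial_blade (a point): Middle of the dial's grip, on its vertical turning axis: a black upright blade 36 mm along its x (the pointer's direction), 13 mm thick along its y, 22 mm high; this point is 10 mm below its top and 19 mm above the timer's face. A white line on its top marks the pointer end. It turns with the dial, which is stiff (0.2 N m) and stays where it is left.
- pointer_tip (a point): Tip of the dial's white pointer, 19.5 mm from the dial's axis; its x axis points outwards from the axis.
- red_mark (a point): The red mark on the white setting ring round the dial, given at 19.5 mm from the dial's axis where the pointer tip should come; its x axis points outwards from the axis. The ring does not turn with the dial and cannot be touched.
- dial (a joint): Angle of the dial, rad, 0 with the pointer towards the timer's +x end; grows as it is turned clockwise seen from above; range 0 to 4. Starts at 0 to 0.35.
- setring (a joint): Angle of the red mark, rad, measured like the dial's: the dial is right when it reads the same. 1.9 to 2.7; it keeps its place on the timer.
- dial_grip (a joint): How far the dial's blade is pressed in, m, 0 (up) to 0.005 (fully down): a spring of 4 N at first, 12 N when fully down; it rises again when let go.
- yellow_key_top (a point): Top of the yellow key, a round spring key of 16 mm diameter, 6 mm above the timer's face when up.
- green_key_top (a point): Top of the green key, the same, 32 mm farther from the dial.
- yellow_key (a joint): Travel of the yellow key, m, 0 (up) to 0.004 (fully down; about 4 N); it springs back.
- green_key (a joint): Travel of the green key, the same.
- tub_centre (a point): Centre of the blue-lidded clear food tub, 104 x 149 x 62 mm, loose on the slate; bystander.
- tomato_centre (a point): Centre of a red tomato, 72 mm; bystander.
- lemon_centre (a point): Centre of a yellow lemon, 78 mm long; bystander.
- steel_cup: Steel cup, 61 mm diameter, 100 mm high, origin at the middle of its underside; bystander.
- timer: The whole timer; origin at the middle of the underside of its feet, axes as at timer_centre. The dial's top stands 61 mm above the origin. It is light: if the dial is turned without pressing down, the whole timer spins instead; with the dial's blade pressed fully down it stands still.

How it is judged (in metres and radians):
On the way, in this order (a step that is already met when the one before it is completed fails the run):
1. the timer stands within the marks, lined up, and is let go (horizontal distance between timer_centre and stand_place below 0.02 m and angle between the x axis of timer_centre and the x axis of stand_place, either way round below 0.18 rad and angle between timer_centre's own z axis and vertical below 0.08 rad and height (world z) of timer_centre between 0.022 and 0.033 m and contact force between the fingers and timer below 0.05 N), for 0.2 s.
2. the pointer is at the red mark, the timer within its marks, both keys up (horizontal distance between timer_centre and stand_place below 0.02 m and angle between the x axis of timer_centre and the x axis of stand_place, either way round below 0.18 rad and angle between timer_centre's own z axis and vertical below 0.08 rad and height (world z) of timer_centre between 0.022 and 0.033 m and angle between the x axis of pointer_tip and the x axis of red_mark, either way round below 0.14 rad and horizontal distance between pointer_tip and red_mark below 0.01 m and value of joint each of yellow_key, green_key below 0.001 m), for 0.2 s.
3. the yellow key is pressed down, the green key up, the dial on the mark (angle between the x axis of pointer_tip and the x axis of red_mark, either way round below 0.14 rad and horizontal distance between pointer_tip and red_mark below 0.01 m and value of joint yellow_key above 0.003 m and value of joint green_key below 0.001 m), for 0.05 s.
4. the green key is pressed down, the yellow key up, the dial on the mark (angle between the x axis of pointer_tip and the x axis of red_mark, either way round below 0.14 rad and horizontal distance between pointer_tip and red_mark below 0.01 m and value of joint green_key above 0.003 m and value of joint yellow_key below 0.001 m), for 0.05 s.
At the end, for the whole second after the job is handed in: The timer stands at rest and released on the slate, upright, its centre within 20 mm of the middle of the marks and its length within 0.18 rad of theirs, either way round; the pointer is within 0.14 rad of the red mark; both keys are up (all of step 2 and linear speed of timer below 0.02 m/s and contact force between the fingers and timer below 0.05 N); the robot touches nothing.
It fails at once if the timer is carried by its dial (contact force between the fingers and dial above 1 N and height (world z) of timer_centre above 0.042 m).
It fails at once if the timer is dropped (falls free by more than about 13 mm) (contact force between the fingers and timer below 0.05 N and linear speed of timer above 0.5 m/s).
It fails at once if both keys are pressed at once (value of joint each of yellow_key, green_key above 0.002 m).
It fails at once if the tub is shifted by more than 15 mm (distance of tub_centre from where it was at the start of the episode above 0.015 m).
It fails at once if the tomato, the lemon or the steel cup is moved by more than 20 mm (distance of any of tomato_centre, lemon_centre, steel_cup from where it was at the start of the episode above 0.02 m).
It also fails if it takes over 61 s, if anything falls off the work surface, if the arm or the gripper's body presses on something with over 40 N, if the wrist force passes 120 N, or if a joint passes its speed limit or range.

### The arm

A 6-joint arm with a two-finger parallel gripper is mounted at the origin on a cart in front of the work surface, level with it; the furniture and walls round the work are solid. World frame = base frame: x ahead of the robot, y to its left, z up, the work surface at z = 0. Lengths are in mm, angles in rad, forces in N, time in s.
With the tool pointing down it reaches from about 350 to 975 mm from the base axis. Payload 7.1 kg.
Tool frame: the origin (TCP) lies at the very end of the fingers, on their centre line; the grasp point (between the pads) lies 19 mm behind it; z points along the fingers, y is the line along which they close (so a half turn about z gives the same grasp; the last joint's range is limited). The gripper opens to 88 mm and grips with 3 to 60 N. Pads are 20 mm wide; open, the fingers measure 115 mm over their backs; the gripper's body (75 mm by 178 mm) begins 61 mm behind the grasp point.
Start: joints at [1.166, 0.423, 1.63, -0, 1.089, -0.019], TCP at [235.155, 579.057, 222.675] pointing down, gripper open.
Joint ranges: [-3, 3], [-0.9, 2.11], [0.09, 2.58], [-1.31, 4.45], [0.11, 2.69], [-2.54, 2.54]. Speed limits (rad/s): [2.39, 2.39, 3.01, 3.14, 3.14, 3.14].

### API

Orientations are given as a rotation vector (axis times angle).
In Python, from workcell import ctrl gives the robot as it stands. The module is installed in compiled form; this text tells all that it offers.
- The arm moves only by the shell command python3 -m inch 'ROWS'. ROWS is JSON, a list of rows, each a list of 7 numbers: the shift along the tool's x, y, z scaled (see below), then the turn, a rotation vector about the tool's x, y, z scaled (see below), then the closure, from -1 (fully open) to 1 (shut). In form: [[tx, ty, tz, wx, wy, wz, hand], ...]. A call has 1 to 10 rows; each row is the pose to reach, as a shift and turn from the pose commanded when the call began, along the tool's axes at that moment; what a row does not reach only later rows make up. The controller multiplies each number of a shift by 0.15 m and each number of a turn by pi/4 rad. A row lasts 1/8 s, in which the tool goes at most 62.5 mm and 10.7 degrees, less where a joint would pass 70% of its speed; a pose out of reach is approached as far as the arm can. A call with a number of a shift or a turn outside -1 to 1 is refused whole. A call with a gripper value outside its range is refused whole. The fingers move at their own pace and stop on an object; the grip force is fixed at half the most. Time passes only in rows, so rows that repeat a pose let the fingers close. It gives the time, the measured TCP pose, the force, the opening and the grip force at its end, in the units of the state.
- ctrl.get_obs(): the state, without advancing time (a new reading comes with each control period).
- ctrl.get_image(name): name is "side" or "top"; returns the picture (420x560x3 uint8, red, green, blue); there is no depth.
- ctrl.camera_params(name): a dict with "vfov" (degrees; the focal length in pixels is half the picture's height over the tangent of half this angle, whatever the lens; pixels are square), "cx", "cy" (the principal point, pixels), "eye" and "attitude" of the camera in the world. Camera axes: x right, y up, looking along -z (the intrinsics and any distortion apply to the point x, -y, -z); pixel columns grow to the right and rows downward; lengths in mm; the calibration is good to about 2 mm. A picture is of the moment at which its call begins. camera_params takes no time and is no camera call.
- ctrl.close_job(): hands the job in; it is judged then, once.
The state is a dict: "t": time; "qpos": joint angles; "qvel": joint speeds; "joint_torque": joint torques, N m; "ee_pos": TCP position; "orientation": TCP orientation; "ft_force": force on the tool from outside, world axes, zero at the start; "moment": the same for the moment, N m; "width": finger opening in mm; "grasp_force": force on a finger pad.
Only numpy, scipy, OpenCV 4.12 (cv2) and the standard library are available. Lean on these libraries where they do the work, as an engineer would, in place of code of your own. Each camera call takes 0.05 s, during which the arm holds its last target. There are 200 camera calls.

## Working session

There is one attempt and no reset: what is moved stays moved. The work goes in short steps, Python scripts to look and compute and a shell command to move; the robot and the scene stay as the last step left them, time stands still between calls to the robot, and variables do not carry over. Pictures are saved under pics/ and viewed, at most 10 in all, crops included, and the job is handed in when it is done.

```bash
mkdir -p pics; python3 - <<'E'
from workcell import ctrl
import cv2
for n in("top","side"):
    print(n,ctrl.camera_params(n)); cv2.imwrite(f"pics/{n}0.png",ctrl.get_image(n)[:,:,::-1])
print(ctrl.get_obs())
E
```

```text
top {'vfov': 52.73037895394986, 'cx': 277.8467020557385, 'cy': 213.93486737009852, 'eye': array([500.38665284, 263.24797789, 928.7517505 ]), 'attitude': array([ 0.03828399, -0.0445001 , -1.59366057])}
side {'vfov': 46.349503670964666, 'cx': 282.5395755220634, 'cy': 214.38819152691255, 'eye': array([ -56.96241892, 1168.34308733,  530.63757362]), 'attitude': array([ 0.41951477, -1.44829472, -2.17086502])}
{'t': 0.1, 'qpos': array([ 1.16599932e+00,  4.23738947e-01,  1.63057361e+00, -3.93580821e-05,
        1.08861635e+00, -1.90325716e-02]), 'qvel': array([ 0.00012711, -0.00332655, -0.00405333,  0.00104347, -0.00032097,
       -0.00106178]), 'joint_torque': array([-1.91027762e-04, -5.45609450e+01, -2.74325520e+01,  6.44361321e-02,
        1.89241249e-02, -5.45880926e-05]), 'ee_pos': array([234.98102793, 578.62111818, 222.01104347]), 'orientation': array([-6.02131408e-01, -3.08309685e+00,  2.06338381e-03]), 'ft_force': array([-0.58428806,  0.1484662 , -0.38900063]), 'moment': array([-0.03551084,  0.02237643,  0.00030097]), 'grasp_force': 0.0, 'width': 88.08063886261189}
```

View pics/top0.png

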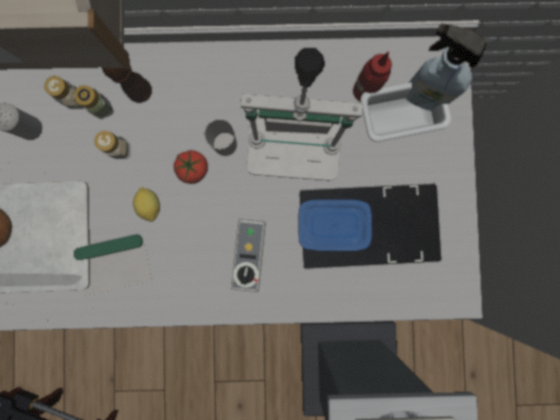

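View pics/side0.png

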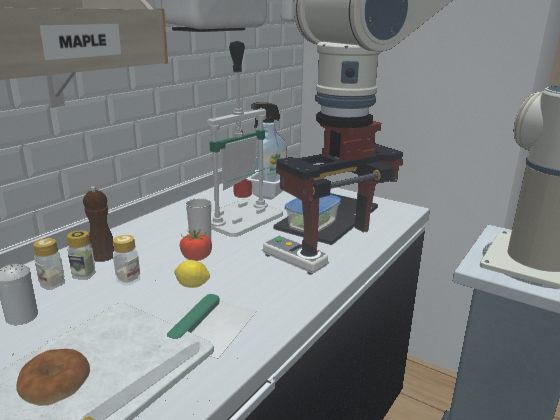

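The top view shows the timer around (247,255) with its dial at the near end. The marks are at about (404,224), and the tub is left of them at (335,225). Next I'll measure these by mask.

```bash
cat > h.py <<'E'
from workcell import ctrl
import cv2, numpy as np
from scipy.spatial.transform import Rotation as R
def ray(n,px,z):
    p=ctrl.camera_params(n); f=210/np.tan(np.radians(p['vfov']/2))
    px=np.atleast_2d(px).astype(float)
    d=np.c_[(px[:,0]-p['cx'])/f,-(px[:,1]-p['cy'])/f,-np.ones(len(px))]
    d=R.from_rotvec(p['attitude']).apply(d); e=p['eye']
    return e+d*((z-e[2])/d[:,2])[:,None]
def proj(n,P):
    p=ctrl.camera_params(n); f=210/np.tan(np.radians(p['vfov']/2))
    c=R.from_rotvec(p['attitude']).inv().apply(np.atleast_2d(P)-p['eye'])
    return np.c_[p['cx']-f*c[:,0]/c[:,2],p['cy']+f*c[:,1]/c[:,2]]
def hsv(im): return cv2.cvtColor(im,cv2.COLOR_RGB2HSV)
def cents(m,amin=3):
    n,l,s,c=cv2.connectedComponentsWithStats(m.astype('uint8'))
    return [(c[i].round(1).tolist(),int(s[i,4])) for i in range(1,n) if s[i,4]>=amin]
E
python3 - <<'E'
from h import *
im=cv2.imread('pics/top0.png')[:,:,::-1].copy()
c=im[210:300,220:280]; a=cv2.resize(c,None,fx=6,fy=6,interpolation=cv2.INTER_CUBIC)
d=im[175:275,370:450]; b=cv2.resize(d,None,fx=5.4,fy=5.4,interpolation=cv2.INTER_CUBIC)
cv2.imwrite('pics/crop1.png',np.hstack([a,b])[:,:,::-1]); print(a.shape,b.shape)
H=hsv(im)
s=np.zeros(im.shape[:2],bool); s[212:298,225:272]=1
for n,m,z in (('green',(abs(H[...,0].astype(int)-60)<15)&(H[...,1]>120),38),('yel',(abs(H[...,0].astype(int)-22)<8)&(H[...,1]>120),38),('red',((H[...,0]<8)|(H[...,0]>172))&(H[...,1]>70),35)):
    for p,ar in cents(m&s): print(n,p,ar,ray('top',p,z)[0].round(1))
g=cv2.cvtColor(im,cv2.COLOR_RGB2GRAY)
s[:]=0; s[180:270,376:432]=1
for p,ar in cents((g>70)&s,8): print('mark',p,ar,ray('top',p,12)[0].round(1))
E
```

```text
(540, 360, 3) (540, 432, 3)
green [250.0, 232.2] 4 [510.1 318.5  38. ]
yel [248.3, 246.8] 25 [479.6 322.7  38. ]
red [255.1, 279.8] 10 [410.3 310.   35. ]
mark [401.2, 184.1] 431 [607.3 -10.9  12. ]
mark [405.5, 264.1] 526 [433.9 -13.5  12. ]
```

View pics/crop1.png

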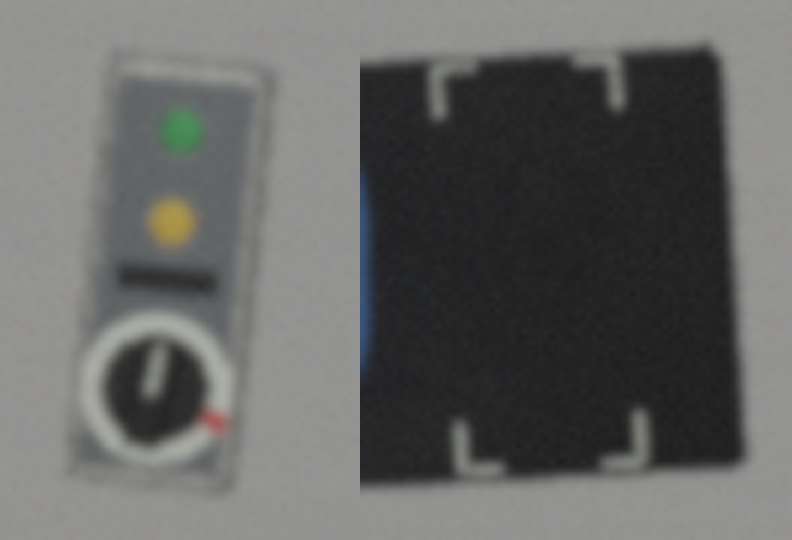

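```bash
python3 - <<'E'
from h import *
sb=lambda u:[370+(u[0]-360+.5)/5.4-.5,175+(u[1]+.5)/5.4-.5]
sa=lambda u:[220+(u[0]+.5)/6-.5,210+(u[1]+.5)/6-.5]
M=ray('top',[sb(u) for u in((430,65),(622,55),(460,475),(648,466))],12)[:,:2]
print(M.round(1)); c=M.mean(0); ax=(M[0]+M[1]-M[2]-M[3])/2; ay=(M[0]+M[2]-M[1]-M[3])/2
print('stand',c,np.linalg.norm(ax),np.linalg.norm(ay),np.arctan2(ax[1],ax[0]),np.arctan2(-ay[0],ay[1]))
G=ray('top',sa((181,131)),38)[0];Y=ray('top',sa((172,223)),38)[0];D=ray('top',sa((157,388)),33)[0];Rd=ray('top',sa((213,420)),33)[0]
print(G,Y,D,Rd)
x=(G-D)[:2];print(np.linalg.norm(x),np.linalg.norm(G-Y)); yaw=np.arctan2(x[1],x[0]); x/=np.linalg.norm(x)
print('yaw',yaw,'centres',G[:2]-50*x,Y[:2]-18*x,D[:2]+40*x)
K=ray('top',[sa(u) for u in((105,50),(275,68),(68,470),(232,492))],10)[:,:2]; print('case',K.mean(0),K.round(1))
r=(Rd-D)[:2]; print('red r',np.linalg.norm(r),'ang',(yaw-np.arctan2(r[1],r[0]))%(2*np.pi))
P=ray('top',[sa((161,345)),sa((149,392))],61)[:,:2]; p=P[0]-P[1]; print('ptr',P,yaw-np.arctan2(p[1],p[0]))
o=ctrl.get_obs(); print(R.from_rotvec(o['orientation']).as_matrix().round(3))
for q in ((157,210),): pass
E
```

```text
[[602.7  29.9]
 [605.  -47.7]
 [438.1  23.9]
 [439.9 -51.4]]
stand [521.44928823 -11.31652984] 164.934603725198 76.45553142569106 0.029326710754059973 0.026652470873065104
[511.79155615 319.04006334  38.        ] [479.75356691 322.82108132  38.        ] [422.153273   329.53908603  33.        ] [410.56186436 310.16858285  33.        ]
90.25104588140712 32.260329373403806
yaw -0.11659530886384097 centres [462.13103295 324.856629  ] [461.87577856 324.91504496] [461.88169155 324.8858335 ]
case [462.58036972 325.71046075] [[542.1 347.7]
 [534.1 286.4]
 [391.7 363.7]
 [382.5 305.1]]
red r 22.573815530465954 ang 1.993447000769787
ptr [[439.07392575 325.82852871]
 [423.31470476 330.20492861]] 0.15428311776969517
[[-0.927  0.376 -0.   ]
 [ 0.376  0.927 -0.001]
 [-0.    -0.001 -1.   ]]
```

```bash
cat >> h.py <<'E'
def go(x,y,z,yaw):
    "print scaled shift/turn from measured pose to (x,y,z), tool down, tool x at world angle yaw"
    o=ctrl.get_obs(); A=R.from_rotvec(o['orientation'])
    c,s=np.cos(yaw),np.sin(yaw)
    B=R.from_matrix(np.array([[c,s,0],[s,-c,0],[0,0,-1.]]))
    t=A.inv().apply(np.array([x,y,z])-o['ee_pos'])/150
    w=(A.inv()*B).as_rotvec()/(np.pi/4)
    print('t',round(o['t'],2),'pos',o['ee_pos'].round(1),'F',o['ft_force'].round(1),'w',round(o['width'],1),'q6',o['qpos'][5].round(2),'tilt',np.degrees(np.arccos(-A.as_matrix()[2,2])).round(2),'yaw',np.arctan2(*A.as_matrix()[[1,0],0]).round(4))
    print('shift',t.round(3),'turn',w.round(3))
E
python3 -c "
from h import *
go(462,325,115,np.pi-.117)"
```

```text
t 0.1 pos [235.  578.6 222. ] F [-0.6  0.1 -0.4] w 88.1 q6 -0.02 tilt 0.08 yaw 2.7558
shift [-2.038 -0.996  0.715] turn [-0.002 -0.    -0.342]
```

```bash
python3 -m inch '[[-0.34,-0.17,0,0,0,-0.17,-1],[-0.68,-0.34,0,0,0,-0.34,-1],[-1,-0.5,0,0,0,-0.34,-1],[-1,-0.5,0,0,0,-0.34,-1]]'; python3 -c "
from h import *
go(462,325,115,np.pi-.117)"
```

```text
t: 0.6
ee_pos: [347.6, 450.6, 222.4]
orientation: [-0.193, -3.135, 0.002]
ft_force: [0.4, 0.1, -0.2]
width: 87.8
grasp_force: 0.0
t 0.6 pos [347.6 450.6 222.4] F [ 0.4  0.1 -0.2] w 87.8 q6 -0.55 tilt 0.07 yaw 3.0186
shift [-0.86  -0.736  0.717] turn [-0.001 -0.    -0.008]
```

```bash
python3 -m inch '[[-0.3,-0.25,0.1,0,0,0,-1],[-0.6,-0.5,0.3,0,0,0,-1],[-0.86,-0.735,0.5,0,0,0,-1],[-0.86,-0.735,0.71,0,0,-0.008,-1],[-0.86,-0.735,0.71,0,0,-0.008,-1],[-0.86,-0.735,0.71,0,0,-0.008,-1]]'; python3 -c "
from h import *
go(462,325,6,np.pi-.117)
cv2.imwrite('pics/s1.png',np.vstack([cv2.resize(ctrl.get_image('side')[200:300,230:400],None,fx=3,fy=3),cv2.resize(ctrl.get_image('top')[200:300,170:340],None,fx=3,fy=3)])[:,:,::-1])"
```

```text
t: 1.35
ee_pos: [460.8, 329.6, 116.9]
orientation: [0.175, 3.136, 0.001]
ft_force: [0.4, 0.2, 0.1]
width: 87.7
grasp_force: 0.0
t 1.35 pos [460.8 329.6 116.9] F [0.4 0.2 0.1] w 87.7 q6 -0.86 tilt 0.04 yaw 3.0302
shift [-0.011 -0.03   0.739] turn [0.001 0.001 0.007]
```

View pics/s1.png

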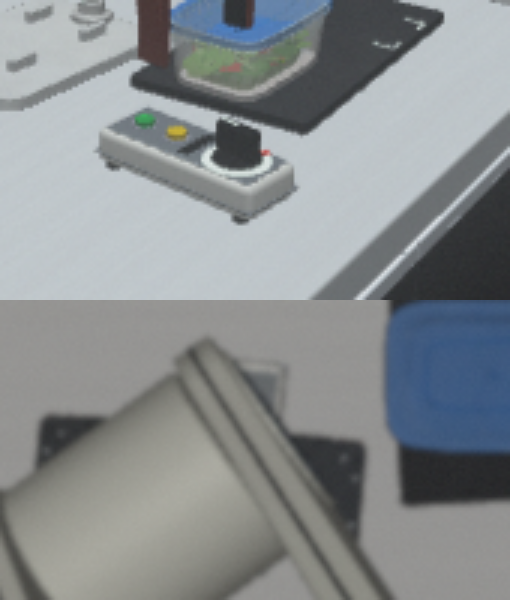

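The arm is over the timer, and the side crop shows the case, keys, dial and red mark all clear of it. Next I'll descend and grip.

```bash
python3 -m inch '[[0,0,0,0,0,0,-1],[0,0,0.25,0,0,0,-1],[0,0,0.45,0,0,0,-1],[0,0,0.6,0,0,0,-1],[0,0,0.7,0,0,0,-1],[0,0,0.72,0,0,0,-1],[0,0,0.72,0,0,0,-1]]'; python3 -c "
from h import *
go(462,325,6,np.pi-.117)"
```

```text
t: 2.33
ee_pos: [461.3, 328.7, 8.7]
orientation: [0.176, 3.136, 0.001]
ft_force: [-0.2, -0.9, -0.3]
width: 87.9
grasp_force: 0.0
t 2.33 pos [461.3 328.7   8.7] F [-0.2 -0.9 -0.3] w 87.9 q6 -0.86 tilt 0.04 yaw 3.0293
shift [-0.008 -0.024  0.018] turn [0.001 0.001 0.006]
```

```bash
python3 -m inch '[[-0.008,-0.024,0.01,0,0,0.006,-1],[-0.008,-0.024,0.01,0,0,0.006,-1],[-0.008,-0.024,0.01,0,0,0.006,0.6],[-0.008,-0.024,0.01,0,0,0.006,1],[-0.008,-0.024,0.01,0,0,0.006,1],[-0.008,-0.024,0.01,0,0,0.006,1],[-0.008,-0.024,0.01,0,0,0.006,1],[-0.008,-0.024,0.01,0,0,0.006,1]]'; python3 -c "
from h import *
go(521.4,-11.3,160,np.pi+.029)"
```

```text
t: 3.32
ee_pos: [461.7, 324.7, 6.7]
orientation: [0.184, 3.136, 0.0]
ft_force: [-1.0, 0.7, 0.3]
width: 57.7
grasp_force: 30.0
t 3.33 pos [461.7 324.7   6.7] F [-1.   0.7  0.3] w 57.7 q6 -0.86 tilt 0.0 yaw 3.0245
shift [-0.657 -2.178 -1.022] turn [ 0.     0.    -0.186]
```

```bash
python3 -m inch '[[0,0,-0.1,0,0,0,1],[0,0,-0.3,0,0,0,1],[0,0,-0.55,0,0,0,1],[-0.05,-0.1,-0.8,0,0,-0.02,1],[-0.1,-0.3,-1,0,0,-0.06,1],[-0.2,-0.55,-1,0,0,-0.1,1],[-0.25,-0.8,-1,0,0,-0.14,1],[-0.3,-1,-1,0,0,-0.186,1],[-0.3,-1,-1,0,0,-0.186,1]]'; python3 -c "
from h import *
go(521.4,-11.3,160,np.pi+.029)"
```

```text
t: 4.45
ee_pos: [488.7, 168.7, 157.3]
orientation: [0.041, -3.141, 0.0]
ft_force: [0.6, 1.0, -2.4]
width: 58.0
grasp_force: 30.0
t 4.45 pos [488.7 168.7 157.3] F [ 0.6  1.  -2.4] w 58.0 q6 -1.29 tilt 0.02 yaw -3.1154
shift [-0.187 -1.205 -0.018] turn [-0.    -0.    -0.004]
```

```bash
python3 -m inch '[[-0.05,-0.25,0,0,0,0,1],[-0.1,-0.55,0,0,0,0,1],[-0.15,-0.85,0,0,0,0,1],[-0.18,-1,0,0,0,0,1],[-0.18,-1,0,0,0,0,1]]'; python3 -c "
from h import *
go(521.4,-11.3,60,np.pi+.029)"
```

```text
t: 5.08
ee_pos: [520.6, 20.8, 157.1]
orientation: [-0.042, 3.141, 0.0]
ft_force: [-0.6, 0.4, -1.6]
width: 57.9
grasp_force: 30.0
t 5.08 pos [520.6  20.8 157.1] F [-0.6  0.4 -1.6] w 57.9 q6 -1.58 tilt 0.03 yaw -3.1151
shift [ 0.001 -0.214  0.647] turn [ 0.     0.001 -0.003]
```

```bash
python3 -m inch '[[0,-0.1,0,0,0,0,1],[0,-0.19,0.1,0,0,0,1],[0,-0.19,0.3,0,0,0,1],[0,-0.19,0.5,0,0,0,1],[0,-0.19,0.63,0,0,0,1],[0,-0.19,0.64,0,0,0,1],[0,-0.19,0.64,0,0,0,1]]'; python3 -c "
from h import *
go(521.4,-11.3,18.7,np.pi+.029)
im=ctrl.get_image('side'); P=proj('side',[[600,-50,12],[440,-50,12],[440,25,12],[521,-11,12]]);print(P)
x,y=P.mean(0).astype(int)
cv2.imwrite('pics/s2.png',cv2.resize(im[y-70:y+40,x-90:x+70],None,fx=5,fy=5)[:,:,::-1])"
```

```text
t: 5.95
ee_pos: [521.1, -7.2, 60.6]
orientation: [0.046, -3.141, -0.0]
ft_force: [-0.4, -0.4, -1.9]
width: 57.6
grasp_force: 30.0
t 5.95 pos [521.1  -7.2  60.6] F [-0.4 -0.4 -1.9] w 57.6 q6 -1.64 tilt 0.01 yaw -3.1126
shift [-0.001 -0.027  0.28 ] turn [ 0. -0.  0.]
[[323.39418577 195.76538031]
 [372.67024783 207.61856462]
 [361.22774403 216.0011962 ]
 [340.81955314 205.46328565]]
```

View pics/s2.png

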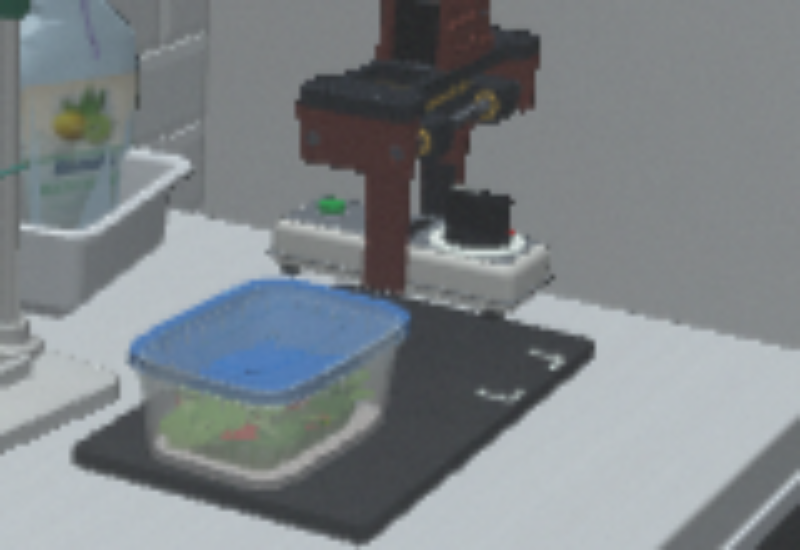

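The timer hangs level over the marks. Next: trim y by about 4 mm, lower, check, release.

```bash
python3 -m inch '[[0,-0.027,0.1,0,0,0,1],[0,-0.027,0.2,0,0,0,1],[0,-0.027,0.25,0,0,0,1],[0,-0.027,0.27,0,0,0,1],[0,-0.027,0.278,0,0,0,1],[0,-0.027,0.278,0,0,0,1]]'; python3 -c "
from h import *
go(521.4,-11.3,18.7,np.pi+.029)"
```

```text
t: 6.75
ee_pos: [521.3, -11.2, 19.1]
orientation: [-0.046, 3.141, -0.0]
ft_force: [0.4, -0.5, -2.1]
width: 57.9
grasp_force: 30.0
t 6.75 pos [521.3 -11.2  19.1] F [ 0.4 -0.5 -2.1] w 57.9 q6 -1.64 tilt 0.02 yaw -3.1126
shift [-0.001 -0.001  0.003] turn [-0.  0. -0.]
```

```bash
python3 -m inch '[[0,0,0.006,0,0,0,1],[0,0,0.006,0,0,0,1],[0,0,0.006,0,0,0,0.2],[0,0,0.006,0,0,0,-0.5],[0,0,0.006,0,0,0,-1],[0,0,0.006,0,0,0,-1],[0,0,0.006,0,0,0,-1],[0,0,0.006,0,0,0,-1]]'; python3 -m inch '[[0,0,-0.1,0,0,0,-1],[0,0,-0.3,0,0,0,-1],[0,0,-0.6,0,0,0,-1],[0,0,-0.9,0,0,0,-1],[0,-0.2,-0.9,0,0,0,-1],[0,-0.6,-0.9,0,0,0,-1],[0,-1,-0.9,0,0,0,-1],[0,-1,-0.9,0,0,0,-1]]'; python3 -m inch '[[0,-0.35,0,0,0,0,-1],[0,-0.7,0,0,0,0,-1],[0,-0.7,0,0,0,0,-1],[0,-0.7,0,0,0,0,-1]]';python3 -c "
from h import *
go(521.4,-11.3,100,np.pi+.029)
im=ctrl.get_image('top');cv2.imwrite('pics/top3.png',im[:,:,::-1])
cv2.imwrite('pics/crop3.png',cv2.resize(im[175:275,355:455],None,fx=6,fy=6,interpolation=cv2.INTER_CUBIC)[:,:,::-1])
H=hsv(im);s=np.zeros(im.shape[:2],bool);s[175:275,355:455]=1;h=H[...,0].astype(int)
for n,m,z in (('green',(abs(h-60)<15)&(H[...,1]>100),50),('yel',(abs(h-22)<8)&(H[...,1]>100),50),('red',((h<8)|(h>172))&(H[...,1]>70),45)):
    for p,ar in cents(m&s): print(n,p,ar,ray('top',p,z)[0].round(1))
"
```

```text
t: 7.75
ee_pos: [521.1, -11.3, 18.0]
orientation: [0.045, -3.141, 0.0]
ft_force: [-0.2, -1.3, -0.2]
width: 87.9
grasp_force: 0.0
t: 8.75
ee_pos: [525.8, -164.7, 154.3]
orientation: [-0.038, 3.139, -0.002]
ft_force: [0.3, 0.9, 1.4]
width: 87.7
grasp_force: 0.0
t: 9.25
ee_pos: [528.2, -264.9, 153.2]
orientation: [0.045, -3.141, -0.001]
ft_force: [0.0, -0.0, -0.0]
width: 87.7
grasp_force: 0.0
t 9.25 pos [ 528.2 -264.9  153.2] F [ 0. -0. -0.] w 87.7 q6 -2.09 tilt 0.05 yaw -3.1128
shift [-0.004  1.691  0.356] turn [ 0.001 -0.001 -0.   ]
green [406.4, 198.8] 28 [571.9  -9.2  50. ]
yel [407.2, 214.2] 39 [539.8  -9.6  50. ]
red [419.4, 245.9] 14 [473.3 -34.   45. ]
```

View pics/crop3.png

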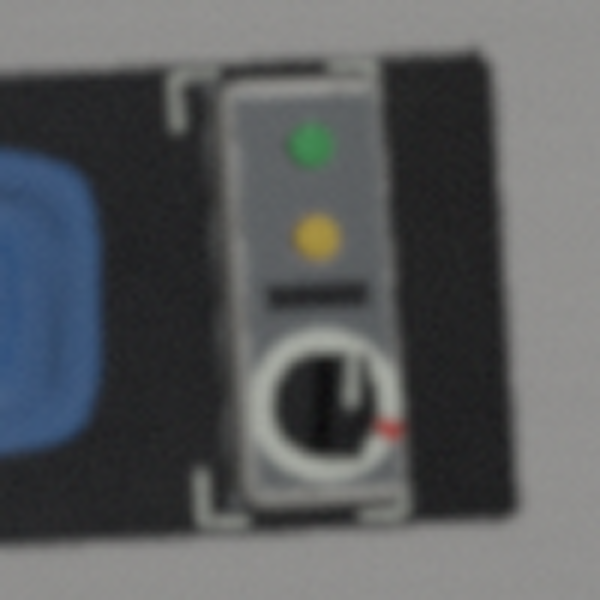

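```bash
python3 - <<'E'
from h import *
im=cv2.imread('pics/top3.png')[:,:,::-1].copy()
sa=lambda u:[355+(u[0]+.5)/6-.5,175+(u[1]+.5)/6-.5]
G=ray('top',sa((312,146)),50)[0];Y=ray('top',sa((319,238)),50)[0];D=ray('top',sa((325,404)),45)[0];Rd=ray('top',sa((390,429)),45)[0]
x=(G-D)[:2];yaw=np.arctan2(x[1],x[0]);x/=np.linalg.norm(x)
print(G,Y,D,Rd,np.hypot(*(G-D)[:2]),'yaw',yaw); print('centres',G[:2]-50*x,Y[:2]-18*x,D[:2]+40*x)
r=(Rd-D)[:2];print('red',np.hypot(*r),yaw-np.arctan2(r[1],r[0]))
P=ray('top',[sa((357,355)),sa((350,405))],73)[:,:2];p=P[0]-P[1];print('ptr',P,yaw-np.arctan2(p[1],p[0]), P-D[:2])
# side view red/dial
E
python3 - <<'E'
from h import *
im=ctrl.get_image('side');H=hsv(im);h=H[...,0].astype(int)
c=proj('side',[481,-12,45])[0].astype(int);s=np.zeros(im.shape[:2],bool);s[c[1]-15:c[1]+15,c[0]-25:c[0]+25]=1
for p,a in cents(((h<8)|(h>172))&(H[...,1]>110)&s,2): print('red side',p,a,ray('side',p,45))
for p,a in cents((H[...,2]<60)&s,10): print('dark',p,a,ray('side',p,62))
cv2.imwrite('pics/crop4.png',cv2.resize(im[c[1]-40:c[1]+35,c[0]-60:c[0]+40],None,fx=7,fy=7,interpolation=cv2.INTER_CUBIC)[:,:,::-1])
E
```

```text
[571.6522674   -9.56942436  50.        ] [539.63534794 -10.73881199  50.        ] [482.12229038 -12.10414119  45.        ] [472.93940946 -34.34155197  45.        ] 89.56585049795582 yaw 0.02830381527371069
centres [521.67229372 -10.98442618] [521.64255742 -11.24821265] [522.10626933 -10.97213974]
red 24.05883912695997 1.9907180012360177
ptr [[498.89830798 -14.81227752]
 [482.16870198 -11.78016512]] 0.2075998123906973 [[16.7760176  -2.70813633]
 [ 0.0464116   0.32397607]]
dark [353.8, 192.7] 112 [[480.45771898  -3.66655652  62.        ]]
```

View pics/crop4.png

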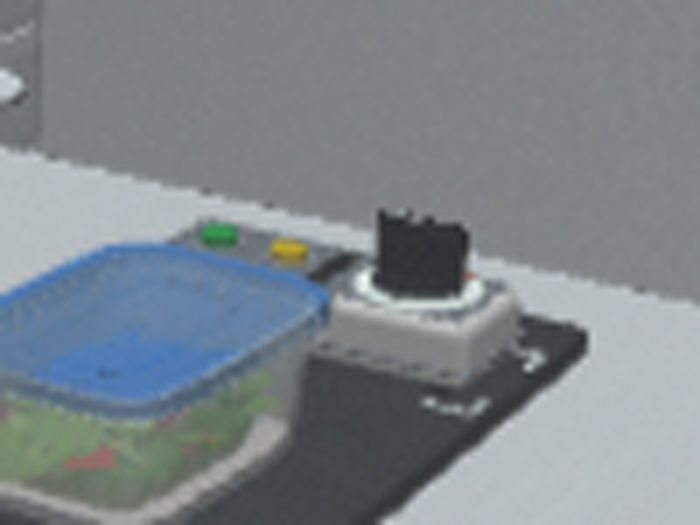

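Timer placed at (521.7,-11.1), yaw 0.028, nearly exact. The dial axis is at about (482,-12), dial about 0.18, red mark 1.99. Next I'll go over the dial with the fingers opened to about 26 mm.

```bash
python3 -c "
from h import *
go(481.8,-12.2,115,2.99)"; python3 -m inch '[[0.08,0.35,0,0,0,0.05,-1],[0.16,0.7,0,0,0,0.12,0],[0.24,1,0,0,0,0.18,0.4],[0.24,1,0,0,0,0.18,0.4],[0.24,1,0,0,0,0.18,0.4]]'; python3 -c "
from h import *
go(481.8,-12.2,115,2.99)"
```

```text
t 9.35 pos [ 528.4 -264.4  153.2] F [-0.3  0.6 -1. ] w 88.0 q6 -2.09 tilt 0.05 yaw -3.1113
shift [0.259 1.69  0.256] turn [ 0.001 -0.001  0.232]
t: 9.98
ee_pos: [488.7, -116.7, 153.5]
orientation: [0.173, 3.136, -0.001]
ft_force: [0.6, -1.7, 0.2]
width: 51.1
grasp_force: 0.0
t 9.97 pos [ 488.7 -116.7  153.5] F [ 0.6 -1.7  0.2] w 51.1 q6 -1.72 tilt 0.06 yaw 3.0315
shift [0.122 0.687 0.256] turn [-0.     0.001  0.053]
```

```bash
python3 -m inch '[[0.06,0.35,0.1,0,0,0.05,0.4],[0.12,0.67,0.2,0,0,0.053,0.4],[0.12,0.67,0.25,0,0,0.053,0.4],[0.12,0.67,0.25,0,0,0.053,0.4],[0.12,0.67,0.25,0,0,0.053,0.4]]'; python3 -c "
from h import *
go(481.8,-12.2,85,2.99)"
```

```text
t: 10.6
ee_pos: [482.3, -16.6, 115.9]
orientation: [0.244, 3.131, -0.0]
ft_force: [0.2, 0.3, -0.2]
width: 26.2
grasp_force: 0.0
t 10.6 pos [482.3 -16.6 115.9] F [ 0.2  0.3 -0.2] w 26.2 q6 -1.47 tilt 0.05 yaw 2.986
shift [0.008 0.029 0.206] turn [-0.     0.001 -0.005]
```

```bash
python3 -m inch '[[0.004,0.029,0.1,0,0,-0.005,0.4],[0.004,0.029,0.2,0,0,-0.005,0.4],[0.004,0.029,0.2,0,0,-0.005,0.4],[0.004,0.029,0.2,0,0,-0.005,0.4]]'; python3 -c "
from h import *
go(481.8,-12.2,55,2.99)
c=proj('side',[481,-12,60])[0].astype(int);im=ctrl.get_image('side')
cv2.imwrite('pics/crop5.png',cv2.resize(im[c[1]-40:c[1]+35,c[0]-60:c[0]+40],None,fx=6,fy=6,interpolation=cv2.INTER_CUBIC)[:,:,::-1])"
```

```text
t: 11.1
ee_pos: [481.5, -11.0, 85.3]
orientation: [-0.236, -3.132, 0.0]
ft_force: [-0.2, -1.0, -0.1]
width: 26.4
grasp_force: 0.0
t 11.1 pos [481.5 -11.   85.3] F [-0.2 -1.  -0.1] w 26.4 q6 -1.47 tilt 0.04 yaw 2.9914
shift [-0.003 -0.007  0.202] turn [-0.    -0.001  0.002]
```

View pics/crop5.png

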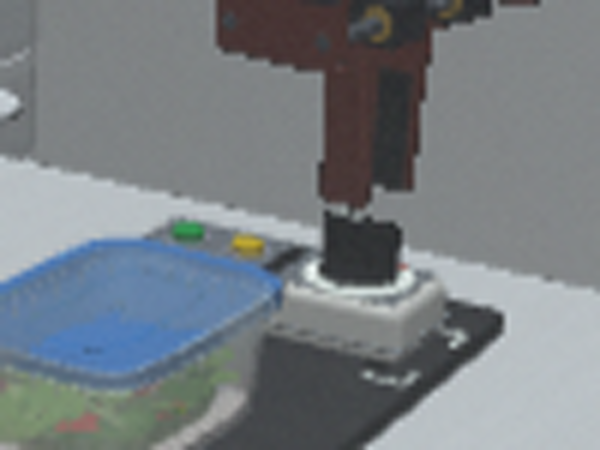

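The fingers straddle the blade, just above it. Next I'll descend and grip.

```bash
python3 -m inch '[[-0.003,-0.008,0.08,0,0,0,0.4],[-0.003,-0.008,0.16,0,0,0,0.4],[-0.003,-0.008,0.2,0,0,0,0.4],[-0.003,-0.008,0.2,0,0,0,0.4],[-0.003,-0.008,0.2,0,0,0,1],[-0.003,-0.008,0.2,0,0,0,1],[-0.003,-0.008,0.2,0,0,0,1],[-0.003,-0.008,0.2,0,0,0,1]]'; python3 -c "
from h import *
go(481.8,-12.2,49,2.99)"
```

```text
t: 12.15
ee_pos: [482.1, -12.3, 55.8]
orientation: [0.236, 3.132, 0.0]
ft_force: [1.2, 1.1, 0.2]
width: 13.0
grasp_force: 29.9
t 12.15 pos [482.1 -12.3  55.8] F [1.2 1.1 0.2] w 13.0 q6 -1.47 tilt 0.03 yaw 2.9914
shift [0.002 0.    0.045] turn [0.    0.001 0.002]
```

Blade gripped (13.0 mm). Now press in.

```bash
python3 -m inch '[[0,0,0.015,0,0,0,1],[0,0,0.03,0,0,0,1],[0,0,0.042,0,0,0,1],[0,0,0.042,0,0,0,1]]'; python3 -c "
from h import *
go(481.8,-12.2,49,2.99)"
```

```text
t: 12.65
ee_pos: [482.3, -12.3, 50.5]
orientation: [0.235, 3.132, -0.0]
ft_force: [-4.2, 0.9, 18.8]
width: 13.0
grasp_force: 30.0
t 12.65 pos [482.3 -12.3  50.5] F [-4.2  0.9 18.8] w 13.0 q6 -1.47 tilt 0.04 yaw 2.9915
shift [ 0.003 -0.     0.01 ] turn [0.    0.001 0.002]
```

```bash
python3 -m inch '[[0,0,0.004,0,0,0.1,1],[0,0,0.004,0,0,0.2,1],[0,0,0.004,0,0,0.3,1],[0,0,0.004,0,0,0.4,1],[0,0,0.004,0,0,0.5,1],[0,0,0.004,0,0,0.6,1],[0,0,0.004,0,0,0.7,1],[0,0,0.004,0,0,0.8,1],[0,0,0.004,0,0,0.8,1]]'; python3 -c "
from h import *
go(481.8,-12.2,49,1.179)
o=ctrl.get_obs();print(o['moment'])"
```

```text
t: 13.78
ee_pos: [482.5, -11.9, 50.4]
orientation: [1.193, 2.905, 0.001]
ft_force: [-5.2, 2.5, 26.0]
width: 13.1
grasp_force: 30.0
t 13.78 pos [482.5 -11.9  50.4] F [-5.2  2.5 26. ] w 13.1 q6 -0.84 tilt 0.08 yaw 2.3623
shift [ 0.002 -0.005  0.009] turn [ 0.002 -0.     1.507]
[0.55514529 0.93937328 0.1138631 ]
```

```bash
python3 -m inch '[[0,0,0,0,0,0.1,1],[0,0,0,0,0,0.2,1],[0,0,0,0,0,0.3,1],[0,0,0,0,0,0.4,1],[0,0,0,0,0,0.5,1],[0,0,0,0,0,0.6,1],[0,0,0,0,0,0.7,1],[0,0,0,0,0,0.8,1],[0,0,0,0,0,0.8,1]]'; python3 -c "
from h import *
go(481.8,-12.2,49,1.179)
o=ctrl.get_obs();print(o['moment'])"
```

```text
t: 14.9
ee_pos: [482.9, -11.7, 50.4]
orientation: [2.032, 2.394, 0.003]
ft_force: [-3.9, 4.9, 23.4]
width: 12.9
grasp_force: 30.0
t 14.9 pos [482.9 -11.7  50.4] F [-3.9  4.9 23.4] w 12.9 q6 -0.21 tilt 0.13 yaw 1.7338
shift [-0.002 -0.008  0.009] turn [ 0.003 -0.001  0.706]
[0.84782673 0.79216854 0.09441476]
```

Finish the turn, then open to about 26 mm, lift, and swing aside to check.

```bash
python3 -m inch '[[0,0,0,0,0,0.1,1],[0,0,0,0,0,0.2,1],[0,0,0,0,0,0.3,1],[0,0,0,0,0,0.4,1],[0,0,0,0,0,0.5,1],[0,0,0,0,0,0.6,1],[0,0,0,0,0,0.7,1],[0,0,0,0,0,0.715,1],[0,0,0,0,0,0.715,1]]'; python3 -c "
from h import *
go(481.8,-12.2,49,1.179)
o=ctrl.get_obs();print(o['moment'])"
```

```text
t: 16.02
ee_pos: [483.3, -11.7, 50.4]
orientation: [2.615, 1.738, 0.004]
ft_force: [-3.6, 5.5, 23.2]
width: 12.9
grasp_force: 30.0
t 16.02 pos [483.3 -11.7  50.4] F [-3.6  5.5 23.2] w 12.9 q6 0.35 tilt 0.17 yaw 1.1733
shift [-0.007 -0.008  0.01 ] turn [ 0.003 -0.002 -0.007]
[0.84563198 0.70275383 0.17862392]
```

```bash
python3 -m inch '[[0,0,-0.01,0,0,0,1],[0,0,-0.02,0,0,0,0.42],[0,0,-0.02,0,0,0,0.42],[0,0,-0.02,0,0,0,0.42],[0,0,-0.15,0,0,0,0.42],[0,0,-0.35,0,0,0,0.42],[0,0,-0.6,0,0,0,0.42],[0,0,-0.6,0,0,0,0.42]]'; python3 -m inch '[[-0.3,-0.1,0,0,0,0,0.42],[-0.6,-0.3,0,0,0,0,0.42],[-0.9,-0.5,0,0,0,0,0.42],[-1,-0.6,0,0,0,0,0.42],[-1,-0.6,0,0,0,0,1],[-1,-0.6,0,0,0,0,1]]'; python3 -c "
from h import *
go(521.4,-11.3,100,1.179)"
```

```text
t: 17.02
ee_pos: [483.6, -12.4, 140.8]
orientation: [2.614, 1.737, 0.006]
ft_force: [0.1, 0.7, -1.0]
width: 25.6
grasp_force: 0.0
t: 17.77
ee_pos: [341.7, -115.7, 138.5]
orientation: [2.616, 1.739, 0.0]
ft_force: [0.6, -0.6, -0.4]
width: 8.7
grasp_force: 0.0
t 17.77 pos [ 341.7 -115.7  138.5] F [ 0.6 -0.6 -0.4] w 8.7 q6 0.04 tilt 0.02 yaw 1.1731
shift [1.105 0.835 0.257] turn [ 0.    -0.    -0.007]
```

```bash
python3 -c "
from h import *
im=ctrl.get_image('top');cv2.imwrite('pics/top6.png',im[:,:,::-1])
cv2.imwrite('pics/crop6.png',cv2.resize(im[175:275,355:455],None,fx=6,fy=6,interpolation=cv2.INTER_CUBIC)[:,:,::-1])"
```

```text
(no output)
```

View pics/crop6.png

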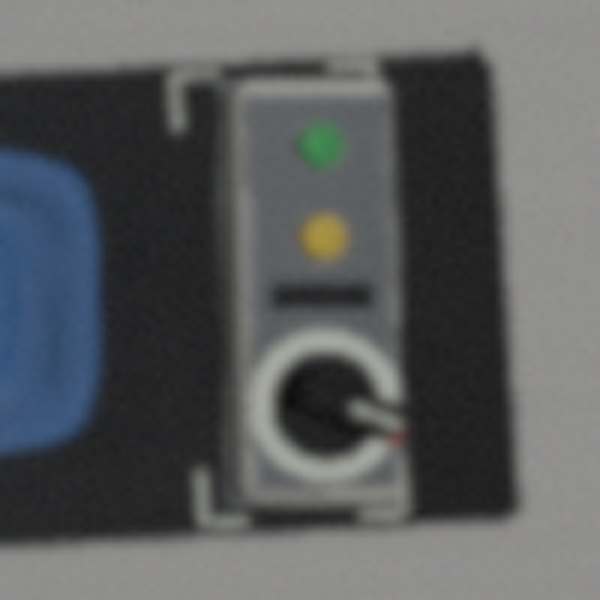

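The pointer line runs from (352,406) to about (405,425), and the red mark is at (397,438). The timer has turned slightly, so I'll measure it.

```bash
python3 - <<'E'
from h import *
sa=lambda u:[355+(u[0]+.5)/6-.5,175+(u[1]+.5)/6-.5]
G=ray('top',sa((322,146)),50)[0];Y=ray('top',sa((325,238)),50)[0];D=ray('top',sa((325,404)),45)[0];Rd=ray('top',sa((396,437)),45)[0]
x=(G-D)[:2];yaw=np.arctan2(x[1],x[0]);x/=np.linalg.norm(x)
print(G,Y,D,'yaw',yaw,'centres',G[:2]-50*x,Y[:2]-18*x,D[:2]+40*x)
r=(Rd-D)[:2];a=np.arctan2(r[1],r[0]);print('red rel',np.hypot(*r),yaw-a,'world',a)
P=ray('top',[sa((404,425)),sa((352,406))],73)[:,:2];p=P[0]-P[1];print('ptr rel',yaw-np.arctan2(p[1],p[0]),'world',np.arctan2(p[1],p[0]),P-D[:2])
im=cv2.imread('pics/top6.png')[:,:,::-1].copy();H=hsv(im);h=H[...,0].astype(int)
s=np.zeros(im.shape[:2],bool);s[175:275,355:455]=1
print(cents(((h<8)|(h>172))&(H[...,1]>60)&s,2))
im=ctrl.get_image('top');print(proj('top',[[*(D[:2]+19.5*np.array([np.cos(yaw-1.991),np.sin(yaw-1.991)])),73]])*1)
E
```

```text
[571.57213458 -13.04364583  50.        ] [539.58710735 -12.81938832  50.        ] [482.12229038 -12.10414119  45.        ] yaw -0.010502758305751411 centres [521.57489225 -12.51851757] [521.58810011 -12.63034215] [522.12008424 -12.5242438 ]
red rel 27.018834622506166 2.020468208260347 world -2.030970966566098
ptr rel 1.9349548621944368 world -1.9454576205001881 [[ -7.08342183 -17.57401152]
 [ -0.30468201  -0.335637  ]]
[([421.0, 247.2], 4)]
[[422.01007603 245.94077732]]
```

The dial is about 0.04 rad from the mark and the timer is 1 mm and 0.04 rad off, so both are well inside tolerance. Next, the yellow key at (539.6,-12.8).

```bash
python3 -c "
from h import *
go(539.6,-12.8,140,-.01)"; python3 -m inch '[[0,0,0,0,0,0.2,1],[0.2,0.2,0,0,0,0.4,1],[0.5,0.4,0,0,0,0.6,1],[0.8,0.6,0,0,0,0.8,1],[1,0.6,0,0,0,1,1],[1,0.6,0,0,0,1,1]]'; python3 -c "
from h import *
go(539.6,-12.8,140,-.01)"
```

```text
t 17.88 pos [ 341.9 -115.5  138.5] F [-0.8  0.3 -1.3] w 1.8 q6 0.04 tilt 0.02 yaw 1.1742
shift [ 1.141  0.951 -0.009] turn [ 0.    -0.     1.508]
t: 18.62
ee_pos: [483.1, -10.2, 138.3]
orientation: [-3.081, -0.613, -0.0]
ft_force: [-0.4, -0.3, 0.1]
width: 0.4
grasp_force: 0.0
t 18.62 pos [483.1 -10.2 138.3] F [-0.4 -0.3  0.1] w 0.4 q6 1.13 tilt 0.01 yaw 0.3925
shift [ 0.341  0.16  -0.011] turn [-0.    -0.     0.512]
```

```bash
python3 -m inch '[[0.17,0.08,0,0,0,0.2,1],[0.34,0.16,0,0,0,0.4,1],[0.34,0.16,0,0,0,0.51,1],[0.34,0.16,0.1,0,0,0.51,1],[0.34,0.16,0.3,0,0,0.51,1],[0.34,0.16,0.4,0,0,0.51,1],[0.34,0.16,0.4,0,0,0.51,1],[0.34,0.16,0.4,0,0,0.51,1]]'; python3 -c "
from h import *
go(539.6,-12.8,55,-.01)"
```

```text
t: 19.62
ee_pos: [538.5, -15.3, 79.1]
orientation: [3.141, -0.019, 0.001]
ft_force: [0.1, -0.7, -0.5]
width: 0.5
grasp_force: 0.0
t 19.62 pos [538.5 -15.3  79.1] F [ 0.1 -0.7 -0.5] w 0.5 q6 1.53 tilt 0.03 yaw -0.012
shift [ 0.007 -0.017  0.161] turn [ 0.    -0.001 -0.002]
```

```bash
python3 -m inch '[[0.007,-0.017,0.05,0,0,0,1],[0.007,-0.017,0.1,0,0,0,1],[0.007,-0.017,0.16,0,0,0,1],[0.007,-0.017,0.19,0,0,0,1],[0.007,-0.017,0.205,0,0,0,1],[0.007,-0.017,0.22,0,0,0,1],[0.007,-0.017,0.22,0,0,0,1]]'; python3 -c "
from h import *
go(539.6,-12.8,45.7,-.01)"
```

```text
t: 20.5
ee_pos: [538.9, -12.6, 46.2]
orientation: [-3.141, 0.02, 0.001]
ft_force: [-2.2, 0.6, 9.6]
width: 0.7
grasp_force: 4.3
t 20.5 pos [538.9 -12.6  46.2] F [-2.2  0.6  9.6] w 0.7 q6 1.54 tilt 0.04 yaw -0.0127
shift [0.005 0.001 0.003] turn [-0.     0.001 -0.003]
```

Yellow is fully down (9.6 N, stop at z 46). Next I'll lift and shift 32 mm to green.

```bash
python3 -m inch '[[0,0,0,0,0,0,1],[0,0,-0.05,0,0,0,1],[0,0,-0.15,0,0,0,1],[0,0,-0.2,0,0,0,1],[0.1,0,-0.2,0,0,0,1],[0.218,0,-0.2,0,0,0,1],[0.218,0,-0.2,0,0,0,1],[0.218,0,-0.2,0,0,0,1]]'; python3 -c "
from h import *
go(571.6,-13,46,-.01)"
```

```text
t: 21.5
ee_pos: [571.5, -13.0, 75.2]
orientation: [-3.141, 0.02, 0.002]
ft_force: [-0.4, -0.0, 0.4]
width: 0.2
grasp_force: 0.0
t 21.5 pos [571.5 -13.   75.2] F [-0.4 -0.   0.4] w 0.2 q6 1.54 tilt 0.06 yaw -0.0127
shift [ 0.001 -0.     0.195] turn [-0.     0.001 -0.003]
```

```bash
python3 -m inch '[[0,0,0.07,0,0,0,1],[0,0,0.13,0,0,0,1],[0,0,0.165,0,0,0,1],[0,0,0.18,0,0,0,1],[0,0,0.197,0,0,0,1],[0,0,0.197,0,0,0,1],[0,0,0.197,0,0,0,1]]'; python3 -c "
from h import *
go(571.6,-13,46,-.01)"
```

```text
t: 22.38
ee_pos: [571.4, -13.1, 46.3]
orientation: [3.142, -0.02, -0.002]
ft_force: [-4.5, 0.5, 5.3]
width: 0.6
grasp_force: 2.6
t 22.38 pos [571.4 -13.1  46.3] F [-4.5  0.5  5.3] w 0.6 q6 1.54 tilt 0.06 yaw -0.0127
shift [ 0.001 -0.     0.002] turn [ 0.     0.001 -0.003]
```

```bash
python3 -m inch '[[0,0,0.004,0,0,0,1],[0,0,0.004,0,0,0,1],[0,0,0.004,0,0,0,1]]'; python3 -m inch '[[0,0,-0.1,0,0,0,1],[0,0,-0.3,0,0,0,1],[0,0,-0.6,0,0,0,1],[0,0,-0.8,0,0,0,1],[0,-0.3,-0.8,0,0,0,1],[0,0.3,-0.8,0,0,0,1],[0,0.7,-0.8,0,0,0,1],[0,1,-0.8,0,0,0,1],[0,1,-0.8,0,0,0,1],[0,1,-0.8,0,0,0,1]]';  python3 -c "
from h import *
go(571.6,-13,46,-.01)
im=ctrl.get_image('top');cv2.imwrite('pics/top7.png',im[:,:,::-1])
cv2.imwrite('pics/crop7.png',cv2.resize(im[175:275,355:455],None,fx=6,fy=6,interpolation=cv2.INTER_CUBIC)[:,:,::-1])"
```

```text
t: 22.75
ee_pos: [571.5, -13.1, 46.2]
orientation: [-3.142, 0.02, 0.001]
ft_force: [-6.3, 0.4, 9.6]
width: 0.6
grasp_force: 5.2
t: 24.0
ee_pos: [570.2, -163.3, 165.9]
orientation: [-3.141, 0.022, -0.001]
ft_force: [1.2, 0.1, 0.5]
width: 0.6
grasp_force: 0.0
t 24.0 pos [ 570.2 -163.3  165.9] F [1.2 0.1 0.5] w 0.6 q6 1.29 tilt 0.05 yaw -0.0143
shift [-0.006 -1.002  0.799] turn [-0.    -0.001 -0.005]
```

View pics/crop7.png

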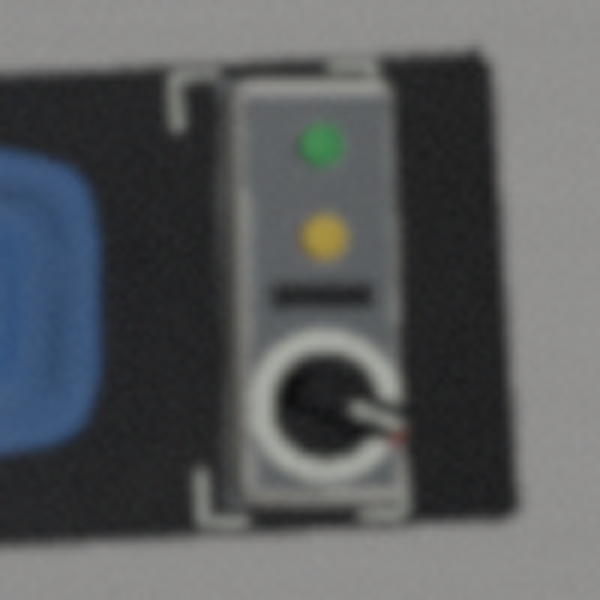

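The timer and dial have not changed: keys at (322,146) and (325,238), pointer on the red mark at (397,437). The arm is clear, so I'm handing in.

```bash
python3 -c "
from workcell import ctrl
print(ctrl.close_job())"
```

```text
the job is handed in; nothing more can be done
None
```

I handed the job in at about 24 s; no verdict came back. By my last measurements, the timer stands within its marks (about 1 mm and 0.04 rad off), the dial is about 0.03–0.09 rad from the red mark (limit 0.14), the yellow and then the green key were pressed to their stops and let up, and the arm is clear.

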